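Scan the blue glaze bin's label and hang the scanner up again

ROBOT

A 6-joint arm with a two-finger parallel gripper is mounted at the origin on the work surface. World frame = base frame: x ahead of the robot, y to its left, z up, the work surface at z = 0. Lengths are in m, angles in rad, forces in N, time in s.
With the tool pointing down it reaches from about 0.35 to 0.775 m from the base axis. Payload 7.3 kg.
Tool frame: the origin (TCP) lies midway between the tips of the shut fingers; the grasp point (between the pads) lies 19 mm behind it (bot.grasp_offset is the distance from the TCP to the grasp point, in m); z points along the fingers, y is the line along which they close (so a half turn about z gives the same grasp; the last joint's range is limited). The gripper opens to 92 mm and grips with 3 to 60 N. Pads are 19 mm wide; open, the fingers measure 130 mm over their backs; the gripper's body (75 mm by 190 mm) begins 47 mm behind the grasp point.
Start: joints at [-1.305, 0.342, 1.524, -0, 1.275, -0.146], TCP at [0.21, -0.481, 0.227] pointing down, gripper open.
Joint ranges: [-2.53, 2.53], [-0.77, 2.02], [0.04, 2.7], [-1, 4.14], [0.28, 2.66], [-3.11, 3.11]. Speed limits (rad/s): [2.57, 2.57, 3.14, 3.14, 3.14, 3.14].

INTERFACE

Orientations are given as a unit quaternion [x, y, z, w].
In Python, from workcell import bot gives the robot as it stands.
- The arm moves only by the shell command python3 -m inch 'ROWS' [FORCE]. ROWS is JSON, a list of rows, each a list of 3 entries, a list of its own where there are three numbers: the opening, from -1 (shut) to 1 (fully open), then the shift along the tool's x, y, z scaled (see below), then the turn, a rotation vector about the tool's x, y, z scaled (see below). In form: [[hand, [dx, dy, dz], [rx, ry, rz]], ...]. A call has exactly 8 rows; each row is the pose to reach, as a shift and turn from the pose commanded when the call began, along the tool's axes at that moment; what a row does not reach only later rows make up. The controller multiplies each number of a shift by 0.1 m and each number of a turn by 30 degrees. A row lasts 1/8 s, in which the tool goes at most 62.5 mm and 10.7 degrees, less where a joint would pass 70% of its speed; a pose out of reach is approached as far as the arm can. A call with a number of a shift or a turn outside -1 to 1 is refused whole. A call with a gripper value outside its range is refused whole. The fingers move at their own pace and stop on an object; FORCE is the grip in N (left out, the last holds). Time passes only in rows, so rows that repeat a pose let the fingers close, or fill a call up. It gives the time, the measured TCP pose, the force, the opening and the grip force at its end, in the units of the state.
- bot.get_obs(): the state, without advancing time (a new reading comes with each control period).
- bot.snapshot(name): name is "side" or "top"; returns the picture (420x560x3 uint8, blue, green, red); there is no depth.
- bot.camera_params(name): a dict with "mtx" (3x3 intrinsics, pixels), "dist_coeffs" ([k1, k2, p1, p2, k3] as OpenCV has them; the pictures are not rectified), "R" (3x3) and "t" (3): a world point X has camera coordinates R X + t. Camera axes: x right, y down, z forward; pixel columns grow to the right and rows downward; lengths in m; the calibration is good to about 2 mm. A picture is of the moment at which its call begins. camera_params takes no time and is no camera call.
- bot.sign_off(): hands the job in; it is judged then, once.
Trained networks look in the newest picture that a camera, given by its name, has taken for a name from the list of things; names that differ only in an ending like _2 or _b are one class to them, and where a whole thing is asked for, a point or a joint stands for the part that bears it (a point fixed in the world has none). Each returns a list of dicts, best first, with "confidence" (0 to 1); they miss things now and then, are a little off and sometimes report something else, mostly with a low value. They report only what shows in the picture. A call takes as long as a camera call. They do not tell look-alikes from the thing itself.
- bot.spot_in(camera, name): "position" ([column, row] in pixels, amid what is visible of it).
- bot.cut_out(camera, name): "pixels" (420x560 bool, what is visible of it) and "position" ([column, row] in pixels, amid what is visible of it).
The state is a dict: "t": time; "q": joint angles; "qvel": joint speeds; "effort": joint torques, N m; "eef_pos": TCP position; "tcp_rot": TCP orientation; "ft_force": force on the tool from outside, world axes, zero at the start; "wrist_torque": the same for the moment, N m; "grip_width": finger opening in m; "gripper_force": force on a finger pad.
Only numpy, scipy, OpenCV 4.12 (cv2) and the standard library are available. Lean on these libraries where they do the work, as an engineer would, in place of code of your own. Each camera call takes 0.05 s, during which the arm holds its last target. There are 200 camera calls.

TASK

Take the bar-code scanner out of its stand and aim it at the middle of the label on the blue bin's sloping lid: square to the label, its nose about 5 cm off, held still there for a good second and a half. Then lower it, still in the gripper, nose first through the stand's eyelet until its collar rests flat on the arm, and let go. Do not touch the bins, and leave everything else on the table where it is.

Things in the scene. Friction and masses are not known exactly. Their poses are not given: they have to be found in the camera images.
- scanner: Wand-shaped bar-code scanner, 175 mm long, about 160 g, hanging nose down in the stand. Origin on its axis at the underside of its yellow collar (33 mm across, 7 mm thick); z from nose to handle. Grey nose 12 mm across, z -85 to 0, last 17 mm tapering to 6 mm. Black handle 28 x 28 mm, flats square to x and y, z 7 to 90 mm. It reads out of the nose, along -z; roll does not matter.
- scanner_grip (a point): Middle of the scanner's handle, on its axis, 50 mm above the collar's underside: a good place to grip across two flats.
- scanner_nose (a point): Tip of the scanner's nose, 85 mm below its origin along its axis.
- scan_spot (a point): Where the scanner reads sharply: on its axis, 50 mm beyond the nose tip (135 mm from its origin).
- label_blue: White label with black bars stuck on the middle of the blue bin's sloping lid, 44 mm up the slope (its x) by 64 mm across (its y). Origin at its centre on the lid; its z points square out of the label, 35 degrees from vertical, leaning to the bin's front.
- stand: Scanner stand, fixed to the table: dark foot 110 x 90 x 14 mm, its centre 20 mm to +x of the origin, column at its +x side, and a yellow arm 12 mm thick whose top is 118 mm above the table, with a vertical round through-hole (the eyelet). Origin on the table straight under the eyelet. Nothing on the stand is higher than 118 mm.
- eyelet (a point): Centre of the eyelet at the top face of the stand's arm; through-hole 18 mm across, 12 mm deep. With the scanner home its nose hangs through the hole and the collar rests on this face.
- bin_blue: Blue glaze-powder bin, fixed to the table, 150 mm deep (x) by 110 mm wide (y); origin under its centre. Its lid slopes 35 degrees from level, from 70 mm high at the front (its -x side, roughly towards the robot) to 180 mm at the back. The one to scan.
- bin_green: Green glaze-powder bin, fixed to the table, 150 mm deep (x) by 110 mm wide (y); origin under its centre. Its lid slopes 35 degrees from level, from 70 mm high at the front (its -x side, roughly towards the robot) to 180 mm at the back. Has a label of its own; not to be scanned.
- bin_yellow: Orange-yellow glaze-powder bin, fixed to the table, 150 mm deep (x) by 110 mm wide (y); origin under its centre. Its lid slopes 35 degrees from level, from 70 mm high at the front (its -x side, roughly towards the robot) to 180 mm at the back. Has a label of its own; not to be scanned.
- mug: Bystander: blue ceramic mug, 80 mm across, 90 mm high, handle at its +y side; loose.
- jar: Bystander: closed amber glass jar, 64 mm across, 85 mm high; loose.
- bowl: Bystander: terracotta bowl, 120 mm across, 50 mm high; loose.
- brush: Bystander: paint brush lying flat, handle to its -x; loose.
- cup: Bystander: white ceramic cup, 70 mm across, 60 mm high; loose.
- prop: Bystander: white ceramic kiln prop, upright cylinder 40 mm across, 70 mm high; loose.
- rib: Bystander: flat wooden rib, 100 x 60 x 8 mm; loose.
Things that resemble listed ones, but are neither listed nor needed, are in the scene too. There is more than one size of the scanner; the one meant has the size given above.

How it is judged:
By the outcome, as a careful person would: the job done as asked, in the order asked, and still so for the second after the job is handed in, with the robot touching nothing.
It also fails if it takes over 64 s, if anything falls off the work surface, if the arm or the gripper's body presses on something with over 40 N, if the wrist force passes 120 N, or if a joint passes its speed limit or range.

## Working session

There is one attempt and no reset: what is moved stays moved. The work goes in short steps, Python scripts to look and compute and a shell command to move; the robot and the scene stay as the last step left them, time stands still between calls to the robot, and variables do not carry over. Pictures are saved under pics/ and viewed, at most 10 in all, crops included, and the job is handed in when it is done.

```bash
mkdir -p pics; ls; python3 - <<'E'
from workcell import bot
import cv2
for c in("side","top"):
    cv2.imwrite(f"pics/{c}0.png",bot.snapshot(c))
    p=bot.camera_params(c);print(c,p["mtx"].tolist(),p["dist_coeffs"],(-p["R"].T@p["t"]).round(3),p["R"].round(2).tolist())
    for n in["scanner","stand","label_blue","bin_blue"]:
        print(n,[(r["position"],round(r["confidence"],2)) for r in bot.spot_in(c,n)])
o=bot.get_obs();print(o["t"],o["eef_pos"],o["tcp_rot"],o["grip_width"],bot.grasp_offset)
E
```

```text
pics
side [[544.9579635564535, 0.0, 279.073704251306], [0.0, 544.9579635564535, 210.39358629063824], [0.0, 0.0, 1.0]] [-0.2122274  0.         0.         0.         0.       ] [ 0.469 -0.961  1.262] [[1.0, -0.04, -0.0], [-0.03, -0.76, -0.64], [0.02, 0.64, -0.76]]
scanner [([260.6, 261.8], 0.76), ([217.6, 264.6], 0.69), ([274.2, 290.4], 0.69), ([261.4, 306.6], 0.58)]
stand []
label_blue [([318.2, 203.1], 0.63)]
bin_blue [([321.9, 212.7], 0.94), ([273.5, 290.2], 0.66)]
top [[527.4548862505092, 0.0, 285.42260818577466], [0.0, 527.4548862505092, 214.232478799893], [0.0, 0.0, 1.0]] [-0.09940853  0.          0.          0.          0.        ] [ 0.274 -0.024  1.607] [[0.01, -1.0, -0.0], [-0.98, -0.01, -0.17], [0.17, 0.0, -0.98]]
scanner [([398.2, 243.7], 0.97), ([354.8, 282.9], 0.52), ([351.8, 244.9], 0.48), ([274.1, 187.6], 0.28)]
stand [([342.3, 240.7], 0.88)]
label_blue [([278.0, 189.8], 0.57), ([281.9, 264.3], 0.28)]
bin_blue [([277.8, 187.1], 0.61)]
0.5 [ 0.21016253 -0.48111389  0.22672225] [9.78876913e-01 2.04450452e-01 3.83543228e-06 3.85215177e-05] 0.09163355998676313 0.0188
```

View pics/side0.png

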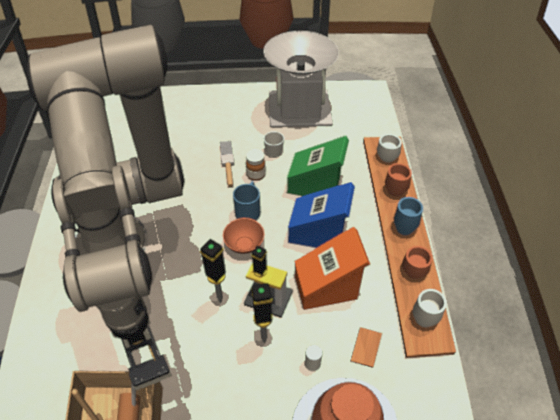

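View pics/top0.png

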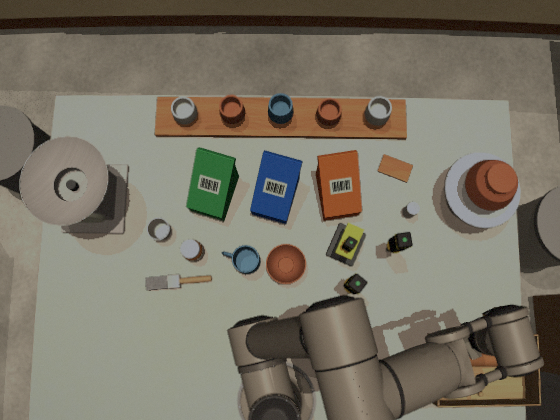

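The top picture shows three wands: A at top (349,244)/side (260,262), hanging in the yellow-armed stand; B at top (401,242)/side (262,305); C at top (355,284)/side (213,262). B and C stand on the table without a yellow arm and look larger. The blue bin is at top (277,187). I choose A and check it in a crop.

```bash
cat > h.py <<'E'
from workcell import bot
import numpy as np, cv2
P={c:bot.camera_params(c) for c in("side","top")}
def proj(c,X):
    p=P[c];r,_=cv2.Rodrigues(np.array(p["R"],float))
    return cv2.projectPoints(np.atleast_2d(np.array(X,float)),r,np.array(p["t"],float),p["mtx"],p["dist_coeffs"])[0][:,0]
def ray(c,uv):
    p=P[c];n=cv2.undistortPoints(np.array(uv,float).reshape(-1,1,2),p["mtx"],p["dist_coeffs"])[:,0]
    d=np.c_[n,np.ones(len(n))]@np.array(p["R"]); return -p["R"].T@p["t"],d
def onz(c,uv,z):
    o,d=ray(c,uv); return o+d*((z-o[2])/d[:,2])[:,None]
def tri(us,ut):
    A=[];b=[]
    for c,u in(("side",us),("top",ut)):
        o,d=ray(c,u);d=d[0]/np.linalg.norm(d[0]);M=np.eye(3)-np.outer(d,d);A.append(M);b.append(M@o)
    s=np.linalg.lstsq(np.vstack(A),np.hstack(b),rcond=None);return s[0],np.sqrt(s[1])
E
python3 - <<'E'
from h import *
s=cv2.imread("pics/side0.png");t=cv2.imread("pics/top0.png")
a=cv2.resize(s[225:345,195:315],(600,600),interpolation=cv2.INTER_CUBIC)[:,:]
b=cv2.resize(t[215:305,320:420],None,fx=6,fy=6,interpolation=cv2.INTER_CUBIC)
cv2.imwrite("pics/cs.png",a);cv2.imwrite("pics/ct.png",b)
for c in("side","top"):
    for n in["scanner","stand","bin_blue","label_blue"]:
        for r in bot.cut_out(c,n):
            m=r["pixels"].astype(np.uint8);ys,xs=np.nonzero(m)
            print(c,n,np.round(r["position"],1),round(r["confidence"],2),m.sum(),xs.min(),xs.max(),ys.min(),ys.max(),cv2.minAreaRect(np.c_[xs,ys].astype(np.float32)))
E
```

```text
side scanner [214.1 262. ] 0.82 935 200 225 240 299 ((213.6089324951172, 269.589111328125), (59.801734924316406, 23.184368133544922), 84.2894058227539)
side scanner [258.8 259.9] 0.76 401 252 267 246 276 ((259.5, 261.0), (30.0, 15.0), 90.0)
side scanner [259.2 305.7] 0.65 899 252 273 284 341 ((262.5, 312.5), (57.0, 21.0), 90.0)
side stand [277.2 291.1] 0.72 1133 244 292 267 316 ((267.3500061035156, 288.95001220703125), (49.3315315246582, 45.2205696105957), 18.434946060180664)
side bin_blue [321.3 213.4] 0.75 2975 288 354 182 247 ((320.0348815917969, 212.549560546875), (58.51301193237305, 70.46406555175781), 9.865806579589844)
side bin_blue [249. 198.] 0.7 897 233 260 182 219 ((246.5, 200.5), (37.0, 27.0), 90.0)
side label_blue [319.7 205.4] 0.53 205 311 326 195 214 ((319.16033935546875, 204.6886749267578), (12.225089073181152, 21.840328216552734), 15.94539737701416)
side label_blue [259.2 261. ] 0.19 423 251 267 246 277 ((259.0, 261.5), (31.0, 16.0), 90.0)
top scanner [396.1 244.1] 0.83 416 386 411 232 253 ((398.4137878417969, 242.5344696044922), (18.383838653564453, 27.8542995452880
[... 486 characters left out ...]
28125, 244.4672088623047), (11.65135669708252, 15.620499610900879), 39.80556869506836)
top stand [342.5 238.2] 0.86 938 326 365 224 265 ((346.1316833496094, 243.21461486816406), (29.892820358276367, 38.55335235595703), 24.77513885498047)
top bin_blue [280.3 190.1] 0.97 2544 251 301 151 223 ((274.7005920410156, 186.7779541015625), (41.48480224609375, 65.358642578125), 15.5241117477417)
top bin_blue [393.5 168.4] 0.2 616 378 412 154 181 ((394.36212158203125, 167.84483337402344), (32.868072509765625, 19.126619338989258), 21.801410675048828)
top label_blue [275.1 186. ] 0.55 319 263 287 179 196 ((274.93817138671875, 187.60113525390625), (22.7857666015625, 14.540915489196777), 12.994616508483887)
```

View pics/cs.png

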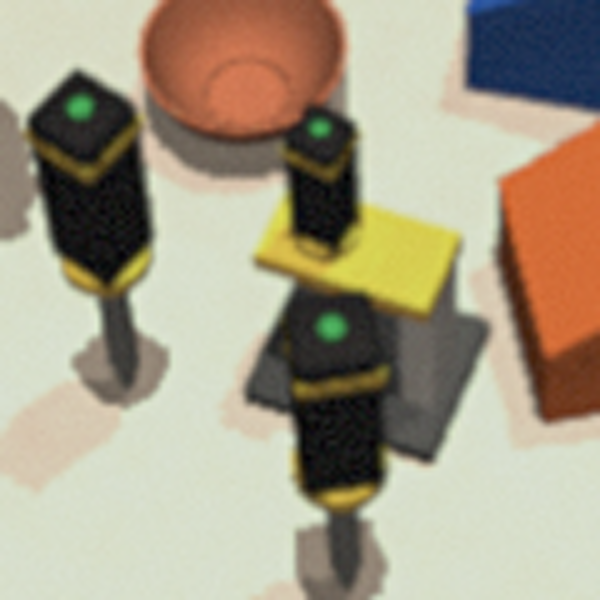

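View pics/ct.png

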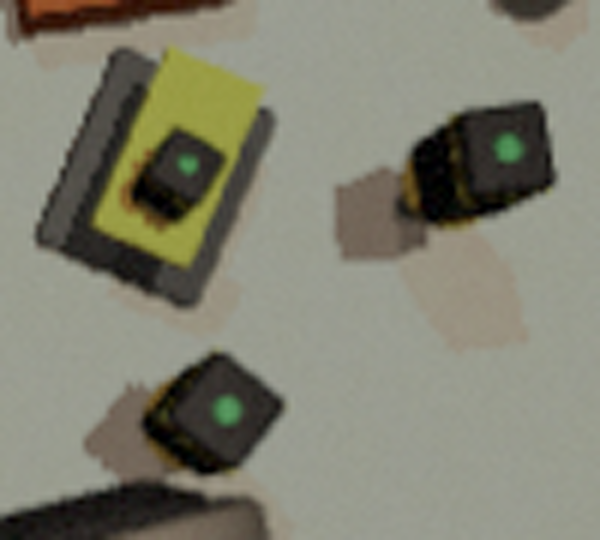

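The crops show that A (side (259,250), top (351,242)) is small and hangs in the yellow arm, while B and C are visibly larger and not in the eyelet. A is the one. Next I measure it, its yaw, the neighbours' heights and the bin's pose.

```bash
cat > m.py <<'E'
from h import *
from scipy.optimize import minimize
I={c:cv2.imread(f"pics/{c}0.png") for c in P}
def blob(c,lo,hi,box):
    x0,y0,x1,y1=box;h=cv2.cvtColor(I[c],cv2.COLOR_BGR2HSV);m=cv2.inRange(h,lo,hi);k=np.zeros_like(m);k[y0:y1,x0:x1]=m[y0:y1,x0:x1];return k
def dot(c,u):
    u=np.array(u);x,y=u.astype(int);w=4
    p=I[c][y-w:y+w+1,x-w:x+w+1].astype(float);g=np.clip(p[...,1]-p[...,2]-25,0,None)
    yy,xx=np.mgrid[y-w:y+w+1,x-w:x+w+1];return [(g*xx).sum()/g.sum(),(g*yy).sum()/g.sum()]
for n,s,t in(("A",(259,250),(351,242)),("B",(261,290),(404,239)),("C",(211,246),(357,283))):
    a,b=dot("side",s),dot("top",t);X,e=tri(a,b);print(n,np.round(a,1),np.round(b,1),X.round(4),e.round(4))
# bins: silhouette fit
def verts(q):
    x,y,th=q;L=[]
    for px,h in((-.075,.07),(.075,.18)):
        for py in(-.055,.055):
            for z in(0,h):L.append((x+px*np.cos(th)-py*np.sin(th),y+px*np.sin(th)+py*np.cos(th),z))
    return L
M={}
for c in P:
    r=[r for r in [blob(c,(105,110,20),(130,255,255),{"side":(280,175,360,255),"top":(245,145,308,230)}[c])]][0]
    r=cv2.morphologyEx(r,cv2.MORPH_OPEN,np.ones((3,3)))
    ys,xs=np.nonzero(r);hull=cv2.convexHull(np.c_[xs,ys].astype(np.int32))
    m=np.zeros(r.shape,np.uint8);cv2.fillConvexPoly(m,hull,1);M[c]=cv2.resize(m,None,fx=4,fy=4,interpolation=cv2.INTER_NEAREST);print(c,m.sum())
def cost(q):
    e=0
    for c in P:
        v=((proj(c,verts(q))+.5)*4-.5);h=cv2.convexHull((v*16).round().astype(np.int32))
        m=np.zeros_like(M[c]);cv2.fillConvexPoly(m,h,1,shift=4);e+=(m!=M[c]).sum()/16
    return e
x0=onz("top",[(277,187)],.125)[0]
best=min((minimize(cost,[x0[0],x0[1],t],method="Nelder-Mead",options=dict(initial_simplex=[[x0[0],x0[1],t],[x0[0]+.01,x0[1],t],[x0[0],x0[1]+.01,t],[x0[0],x0[1],t+.1]])) for t in(-.4,-.2,0,.2)),key=lambda r:r.fun)
print("bin",best.x,best.fun)
q=best.x
lab=[]
for c,b in(("side",(308,192,330,218)),("top",(262,176,290,200))):
    bl=blob(c,(105,110,20),(130,255,255),{"side":(280,175,360,255),"top":(245,145,308,230)}[c])
    k=np.zeros_like(bl);k[b[1]:b[3],b[0]:b[2]]=255-bl[b[1]:b[3],b[0]:b[2]]
    n,l,st,_=cv2.connectedComponentsWithStats(k);i=1+st[1:,4].argmax();ys,xs=np.nonzero(l==i);R=cv2.minAreaRect(np.c_[xs,ys].astype(np.float32));print(c,R,st[i]);lab.append(R[0])
print("label",tri(*lab),"label proj of bin centre",[proj(c,[q[0],q[1],.125]) for c in P])
E
python3 m.py
```

```text
A [258.5 250.2] [350.9 242. ] [ 0.447  -0.1939  0.2064] [0.0009]
B [260.9 290. ] [404.3 239.3] [ 0.4511 -0.3292  0.2447] [0.0006]
C [210.5 246. ] [357.4 283. ] [ 0.3364 -0.2053  0.2448] [0.0008]
side 2947
top 2616
bin [ 0.616527    0.01630824 -0.2804616 ] 558.375
side ((318.5, 204.5), (13.824529647827148, 24.496097564697266), 14.03624439239502) [310 194  18  22 271]
top ((274.5000305175781, 187.0), (22.48106575012207, 15.459757804870605), 14.931418418884277) [263 177  24  21 343]
label (array([0.61359047, 0.01503428, 0.12347188]), array([0.00153194])) label proj of bin centre [array([[319.92563795, 203.6495611 ]]), array([[274.10409232, 186.25559141]])]
```

```bash
cat >> m.py <<'E'
def ov(c,box,f,qs):
    x0,y0,x1,y1=box;im=cv2.resize(I[c][y0:y1,x0:x1],None,fx=f,fy=f,interpolation=cv2.INTER_CUBIC)
    V=((proj(c,verts(qs))-[x0,y0]+.5)*f).astype(int)
    for i,j in((0,1),(2,3),(4,5),(6,7),(0,2),(4,6),(1,3),(5,7),(0,4),(2,6),(1,5),(3,7)):cv2.line(im,V[i].tolist(),V[j].tolist(),(255,0,255),1)
    return cv2.resize(im,(400,400*im.shape[0]//im.shape[1]))
a=ov("side",(280,170,362,255),8,q);b=ov("top",(242,145,310,230),8,q);h=max(len(a),len(b))
o=np.zeros((h,800,3),np.uint8);o[:len(a),:400]=a;o[:len(b),400:]=b;cv2.imwrite("pics/ov.png",o)
E
python3 m.py|tail -1
```

```text
label (array([0.61359047, 0.01503428, 0.12347188]), array([0.00153194])) label proj of bin centre [array([[319.92563795, 203.6495611 ]]), array([[274.10409232, 186.25559141]])]
```

View pics/ov.png

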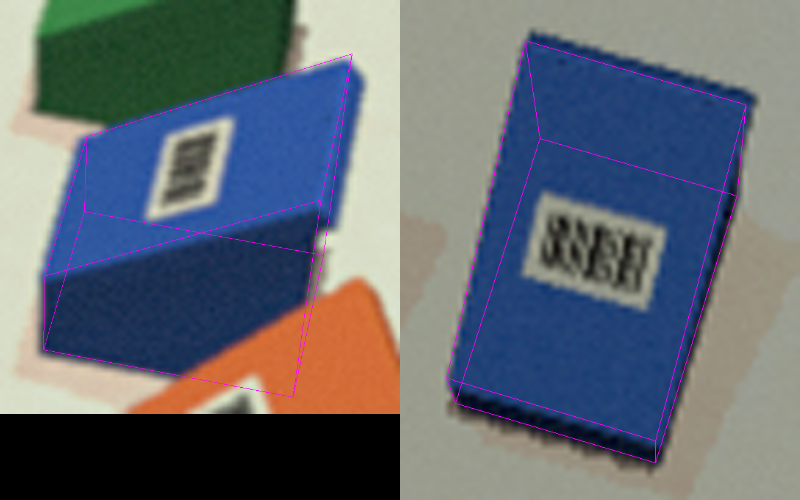

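The overlay shows the fit's lid edges parallel to the real ones, but shifted slightly by the orange bin's occlusion in the side view. The label's corners are sharp in both views (top px (265.5,177.1) to (284,197.4)), so I fit those for pose.

```bash
cat > l.py <<'E'
from h import *
from scipy.optimize import least_squares
from scipy.spatial.transform import Rotation as R
# order (+x,+y),(+x,-y),(-x,-y),(-x,+y)
T=np.array([(265.5,177.1),(286.9,183.4),(284.0,197.4),(262.2,191.3)])
S=np.array([(314.1,196.4),(327.7,193.5),(322.8,212.1),(309.2,214.8)])[[0,1,2,3]]
S=np.array([(314.1,196.4),(327.7,193.5),(322.8,212.1),(309.2,214.8)])
L=np.array([(.022,.032,0),(.022,-.032,0),(-.022,-.032,0),(-.022,.032,0)])
S=np.array([(327.7,193.5),(322.8,212.1),(309.2,214.8),(314.1,196.4)])
rot=lambda th:R.from_euler("ZY",[th,-np.radians(35)])
f=lambda p:np.r_[(proj("top",rot(p[3]).apply(L)+p[:3])-T).ravel(),(proj("side",rot(p[3]).apply(L)+p[:3])-S).ravel()]
r=least_squares(f,[.614,.015,.124,-.28]);print(r.x.round(4),np.abs(r.fun).max().round(2))
print("normal",rot(r.x[3]).apply([0,0,1]).round(4))
# handle yaw: dark handle-top corners, crop ct.png px/6
C=np.array([(183,128),(226,156),(207,192),(162,161)])
print("arm edges");A=(np.array([(168,48),(265,90),(188,268),(92,222)])+.5)/6-.5+[320,215]
w=onz("top",A,.118);print(w.round(4));d=[w[1]-w[0],w[2]-w[3],w[0]-w[3],w[1]-w[2]];print([np.degrees(np.arctan2(v[1],v[0])).round(1) for v in d],[np.linalg.norm(v).round(4) for v in d])
w=onz("top",(C+.5)/6-.5+[320,215],.208);d=[w[1]-w[0],w[2]-w[3],w[0]-w[3],w[1]-w[2]];print([np.degrees(np.arctan2(v[1],v[0])).round(1) for v in d],[np.linalg.norm(v).round(4) for v in d])
im=cv2.resize(cv2.imread("pics/top0.png")[232:256,337:363],None,fx=20,fy=20,interpolation=cv2.INTER_CUBIC)
im=np.clip(im.astype(float)*2.2,0,255).astype(np.uint8)
sd=cv2.imread("pics/side0.png")[240:282,245:275];sd=np.clip(cv2.resize(sd,None,fx=11,fy=11,interpolation=cv2.INTER_CUBIC)*2.2,0,255).astype(np.uint8)
o=np.zeros((480,800,3),np.uint8);o[:,:520]=im;o[:462,520:800]=sd[:,:280];cv2.imwrite("pics/hy.png",o)
E
python3 l.py
```

```text
[ 0.6127  0.0146  0.1255 -0.282 ] 1.19
normal [-0.5509  0.1596  0.8192]
arm edges
[[ 0.5143 -0.1954  0.118 ]
 [ 0.4946 -0.2416  0.118 ]
 [ 0.4094 -0.2042  0.118 ]
 [ 0.4306 -0.1589  0.118 ]]
[np.float64(-113.1), np.float64(-115.2), np.float64(-23.6), np.float64(-23.7)] [np.float64(0.0502), np.float64(0.05), np.float64(0.0913), np.float64(0.0931)]
[np.float64(-122.9), np.float64(-124.4), np.float64(-32.4), np.float64(-28.0)] [np.float64(0.0228), np.float64(0.0242), np.float64(0.0177), np.float64(0.0184)]
```

View pics/hy.png

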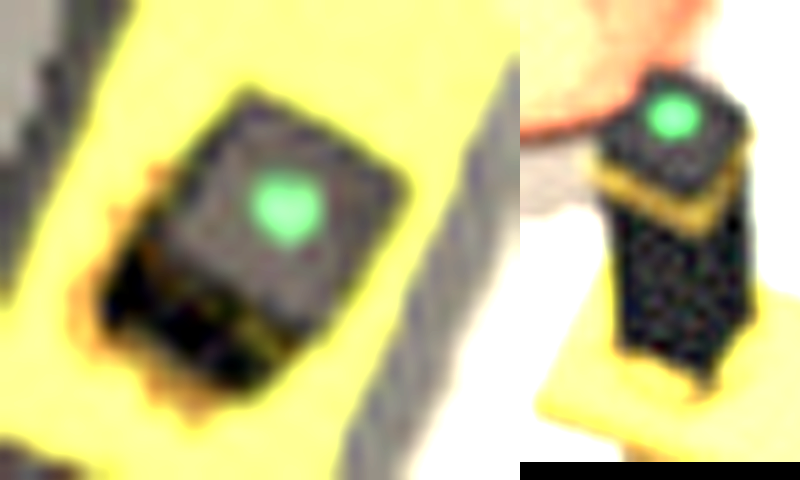

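The enlarged crop shows A's top face with corners about (349,236) and (357,241) top px, so its flats are at about -32.5°/57.5°. Label centre is (0.613,0.015,0.1255), against an expected z of 0.125. Scanner top z is 0.206, against an expected 0.208. B and C reach z 0.245, so closing along -122.5° keeps the gripper body clear of both.

```bash
cat > g.py <<'E'
import numpy as np
from workcell import bot
from scipy.spatial.transform import Rotation as R
def go(p,Rt):
    o=bot.get_obs();r=R.from_quat(o["tcp_rot"]);Rt=Rt or r
    print("t",round(o["t"],2),"pos",np.round(o["eef_pos"],4),"q",np.round(o["q"],2),"w",round(o["grip_width"],4),"F",np.round(o["ft_force"],1))
    print(" shift/0.1:",(r.inv().apply(np.array(p)-o["eef_pos"])/.1).round(3),"turn/30deg:",(np.degrees((r.inv()*Rt).as_rotvec())/30).round(3))
down=lambda xdeg:R.from_euler("ZX",[xdeg,180],degrees=True)
E
python3 -c "
from g import *
go([.447,-.194,.33],down(-32.5)); go([.21,-.481,.33],down(-32.5))"
```

```text
t 0.9 pos [ 0.2102 -0.4811  0.2267] q [-1.3   0.34  1.52  0.    1.28 -0.15] w 0.0917 F [-0.4  0.3 -0.3]
 shift/0.1: [ 3.32  -1.683 -1.033] turn/30deg: [ 0.   -0.    1.87]
t 0.9 pos [ 0.2102 -0.4811  0.2267] q [-1.3   0.34  1.52  0.    1.28 -0.15] w 0.0917 F [-0.4  0.3 -0.3]
 shift/0.1: [-1.000e-03 -2.000e-03 -1.033e+00] turn/30deg: [ 0.   -0.    1.87]
```

```bash
python3 -m inch '[[1,[0,0,-0.4],[0,0,0.3]],[1,[0,0,-0.8],[0,0,0.6]],[1,[0.2,-0.1,-1],[0,0,0.9]],[1,[0.5,-0.3,-1],[0,0,1]],[1,[0.8,-0.4,-1],[0,0,1]],[1,[1,-0.5,-1],[0,0,1]],[1,[1,-0.5,-1],[0,0,1]],[1,[1,-0.5,-1],[0,0,1]]]'; python3 -c "
from g import *
go([.447,-.194,.33],down(-32.5))"
```

```text
t: 1.9
eef_pos: [0.2815, -0.3957, 0.3268]
tcp_rot: [0.998, -0.056, -0.0, 0.0]
ft_force: [-0.6, 0.6, 0.9]
grip_width: 0.0914
gripper_force: 0.0
t 1.9 pos [ 0.2815 -0.3957  0.3268] q [-1.11  0.21  1.43 -0.    1.5   0.57] w 0.0914 F [-0.6  0.6  0.9]
 shift/0.1: [ 1.42  -2.189 -0.034] turn/30deg: [0.001 0.    0.87 ]
```

```bash
python3 -m inch '[[1,[0.2,-0.3,0],[0,0,0.3]],[1,[0.4,-0.6,0],[0,0,0.6]],[1,[0.6,-0.9,0],[0,0,0.87]],[1,[0.7,-1,0],[0,0,0.87]],[1,[0.7,-1,0],[0,0,0.87]],[1,[0.7,-1,0],[0,0,0.87]],[1,[0.7,-1,0],[0,0,0.87]],[1,[0.7,-1,0],[0,0,0.87]]]'; python3 -c "
from g import *
go([.447,-.194,.33],down(-32.5))"
```

```text
t: 2.9
eef_pos: [0.3621, -0.3042, 0.3267]
tcp_rot: [0.96, -0.28, -0.0, 0.0]
ft_force: [0.1, -0.1, 0.8]
grip_width: 0.0922
gripper_force: 0.0
t 2.9 pos [ 0.3621 -0.3042  0.3267] q [-0.86  0.18  1.47 -0.    1.49  1.28] w 0.0922 F [ 0.1 -0.1  0.8]
 shift/0.1: [ 0.123 -1.386 -0.033] turn/30deg: [ 0.    -0.    -0.002]
```

```bash
python3 -m inch '[[1,[0.05,-0.3,0],[0,0,0]],[1,[0.1,-0.6,0],[0,0,0]],[1,[0.12,-0.9,0],[0,0,0]],[1,[0.12,-1,0],[0,0,0]],[1,[0.12,-1,0],[0,0,0]],[1,[0.12,-1,0],[0,0,0]],[1,[0.12,-1,0],[0,0,0]],[1,[0.12,-1,0],[0,0,0]]]';python3 -m inch '[[1,[0,-0.2,0],[0,0,0]],[1,[0,-0.39,0],[0,0,0]],[1,[0,-0.39,0],[0,0,0]],[1,[0,-0.39,0.2],[0,0,0]],[1,[0,-0.39,0.4],[0,0,0]],[1,[0,-0.39,0.5],[0,0,0]],[1,[0,-0.39,0.5],[0,0,0]],[1,[0,-0.39,0.5],[0,0,0]]]'; python3 - <<'E'
from g import *
import cv2
go([.447,-.194,.152],down(-32.5))
s=bot.snapshot("side");t=bot.snapshot("top")
o=np.zeros((600,800,3),np.uint8);o[:,:400]=cv2.resize(s[195:345,190:290],(400,600),interpolation=2);o[:,400:]=cv2.resize(t[185:305,310:390],(400,600),interpolation=2)
cv2.imwrite("pics/above.png",o)
E
```

```text
t: 3.9
eef_pos: [0.4261, -0.2263, 0.3267]
tcp_rot: [0.96, -0.28, 0.0, 0.0]
ft_force: [0.8, -0.2, -0.1]
grip_width: 0.0916
gripper_force: 0.0
t: 4.9
eef_pos: [0.4476, -0.1934, 0.2775]
tcp_rot: [0.96, -0.28, 0.001, 0.0]
ft_force: [-0.8, -0.0, 0.7]
grip_width: 0.0919
gripper_force: 0.0
t 4.9 pos [ 0.4476 -0.1934  0.2775] q [-0.57  0.23  1.53 -0.    1.37  1.57] w 0.0919 F [-0.8 -0.   0.7]
 shift/0.1: [-0.003  0.008  1.255] turn/30deg: [ 0.    -0.003 -0.001]
```

View pics/above.png

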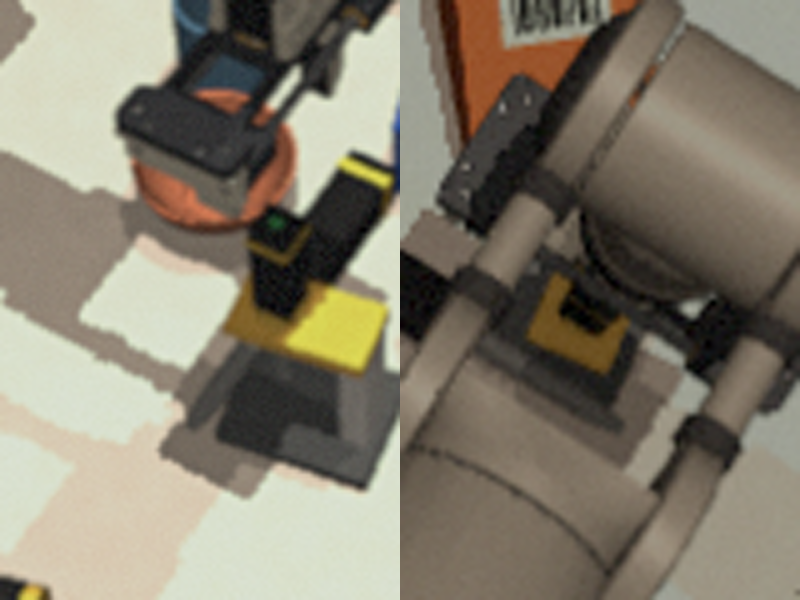

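The crop shows A still home at side (258,250), with the gripper above it. B at (261,290) and C at (211,246) don't appear where they were, so I check the whole side view.

```bash
python3 - <<'E'
from g import *
import cv2
s=bot.snapshot("side");cv2.imwrite("pics/full.png",cv2.resize(s,(800,600),interpolation=2))
print([(r["position"],r["confidence"]) for r in bot.spot_in("side","scanner")])
E
```

```text
[([275.4, 249.3], 0.95), ([183.7, 346.4], 0.84), ([259.1, 262.3], 0.63)]
```

View pics/full.png

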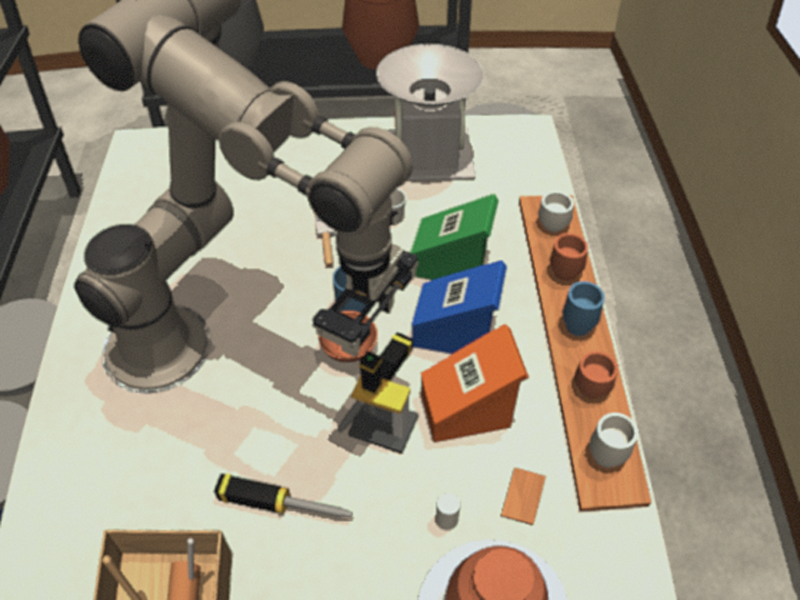

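The side view shows B fallen and lying on the table (px ~(190,345)). C appears to have toppled across the stand behind A (px ~(275,249)). The gripper never came below 0.32 m near them and read no force, so they were balanced on their noses and fell. I back off to get a clear look at the stand.

```bash
python3 -m inch '[[1,[0,0,-0.3],[0,0,0]],[1,[0,0.2,-0.6],[0,0,0]],[1,[0,0.5,-0.6],[0,0,0]],[1,[0,0.8,-0.6],[0,0,0]],[1,[0,1,-0.6],[0,0,0]],[1,[0,1,-0.6],[0,0,0]],[1,[0,1,-0.6],[0,0,0]],[1,[0,1,-0.6],[0,0,0]]]' >/dev/null; python3 -m inch '[[1,[0,0.3,0],[0,0,0]],[1,[0,0.6,0],[0,0,0]],[1,[0,1,0],[0,0,0]],[1,[0,1,0],[0,0,0]],[1,[0,1,0],[0,0,0]],[1,[0,1,0],[0,0,0]],[1,[0,1,0],[0,0,0]],[1,[0,1,0],[0,0,0]]]'; python3 - <<'E'
from h import *
s=bot.snapshot("side");t=bot.snapshot("top")
cv2.imwrite("pics/side2.png",s);cv2.imwrite("pics/top2.png",t)
for c in P:print(c,[(r["position"],r["confidence"]) for r in bot.spot_in(c,"scanner")])
o=np.zeros((600,800,3),np.uint8);f=lambda i:np.clip(i*1.5,0,255).astype(np.uint8)
o[:,:400]=f(cv2.resize(s[225:315,230:290],(400,600),interpolation=2).astype(float));o[:,400:]=f(cv2.resize(t[195:285,315:375],(400,600),interpolation=2).astype(float))
cv2.imwrite("pics/clear.png",o)
E
```

```text
t: 7.1
eef_pos: [0.3402, -0.3612, 0.3368]
tcp_rot: [0.96, -0.279, 0.0, 0.0]
ft_force: [-0.2, -0.1, 0.1]
grip_width: 0.0918
gripper_force: 0.0
side [([259.4, 260.9], 0.74), ([184.4, 348.6], 0.7), ([275.4, 250.4], 0.63)]
top [([349.0, 246.1], 0.71), ([307.8, 242.8], 0.64), ([244.8, 260.0], 0.3)]
```

View pics/clear.png

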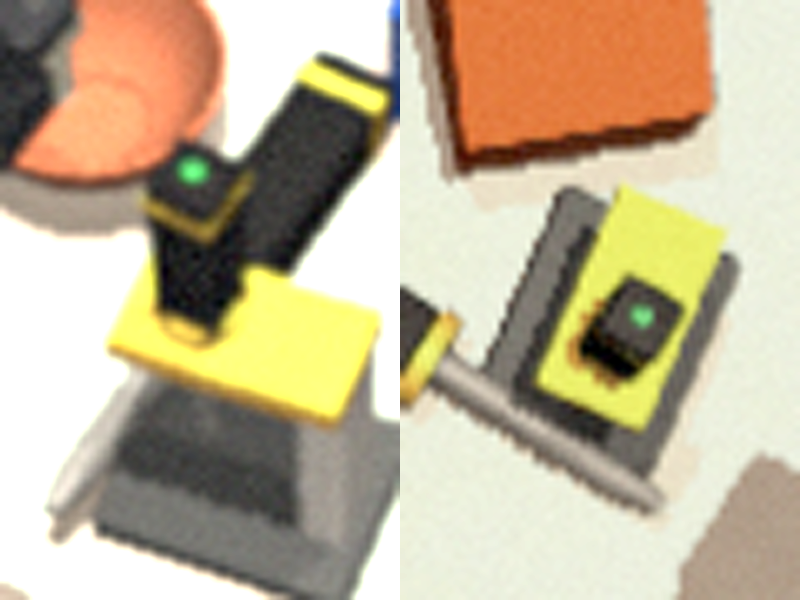

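C lies flat on the table in front of the stand (handle at top px (308,243)), clear of A. A is unmoved at side (258.5,250.5), top (351,242). I return and descend.

```bash
python3 -m inch '[[1,[0,-0.3,0],[0,0,0]],[1,[0,-0.6,0],[0,0,0]],[1,[0,-1,0],[0,0,0]],[1,[0,-1,0],[0,0,0]],[1,[0,-1,0],[0,0,0]],[1,[0,-1,0],[0,0,0]],[1,[0,-1,0],[0,0,0]],[1,[0,-1,0],[0,0,0]]]' >/dev/null; python3 -m inch '[[1,[0,-0.3,0],[0,0,0]],[1,[0,-0.6,0],[0,0,0]],[1,[0,-0.9,0],[0,0,0]],[1,[0,-0.99,0.2],[0,0,0]],[1,[0,-0.99,0.5],[0,0,0]],[1,[0,-0.99,0.8],[0,0,0]],[1,[0,-0.99,0.8],[0,0,0]],[1,[0,-0.99,0.8],[0,0,0]]]'; python3 -c "
from g import *
go([.447,-.194,.152],down(-32.5))"
```

```text
t: 9.3
eef_pos: [0.4473, -0.1942, 0.2579]
tcp_rot: [0.96, -0.28, 0.001, 0.0]
ft_force: [-0.5, 0.5, -0.2]
grip_width: 0.0921
gripper_force: 0.0
t 9.3 pos [ 0.4473 -0.1942  0.2579] q [-0.57  0.25  1.57 -0.    1.32  1.57] w 0.0921 F [-0.5  0.5 -0.2]
 shift/0.1: [-6.000e-03 -1.000e-03  1.059e+00] turn/30deg: [ 0.    -0.003 -0.001]
```

```bash
python3 -m inch '[[1,[0,0,0.2],[0,0,0]],[1,[0,0,0.4],[0,0,0]],[1,[0,0,0.6],[0,0,0]],[1,[0,0,0.75],[0,0,0]],[1,[0,0,0.9],[0,0,0]],[1,[0,0,1],[0,0,0]],[1,[0,0,1],[0,0,0]],[1,[0,0,1],[0,0,0]]]' ; python3 -m inch '[[1,[0,0,0.04],[0,0,0]],[0.3,[0,0,0.04],[0,0,0]],[-0.2,[0,0,0.04],[0,0,0]],[-0.6,[0,0,0.04],[0,0,0]],[-1,[0,0,0.04],[0,0,0]],[-1,[0,0,0.04],[0,0,0]],[-1,[0,0,0.04],[0,0,0]],[-1,[0,0,0.04],[0,0,0]]]' 25; python3 -c "
from g import *
go([.447,-.194,.152],down(-32.5));print(bot.get_obs()['wrist_torque'])"
```

```text
t: 10.3
eef_pos: [0.4473, -0.1941, 0.1575]
tcp_rot: [0.96, -0.28, 0.001, 0.0]
ft_force: [1.1, 0.6, 0.7]
grip_width: 0.0921
gripper_force: 0.0
t: 11.3
eef_pos: [0.4468, -0.1939, 0.1528]
tcp_rot: [0.96, -0.28, 0.0, 0.0]
ft_force: [-0.3, -0.9, 0.4]
grip_width: 0.0278
gripper_force: 25.0
t 11.3 pos [ 0.4468 -0.1939  0.1528] q [-0.57  0.35  1.74 -0.    1.06  1.57] w 0.0278 F [-0.3 -0.9  0.4]
 shift/0.1: [ 0.003 -0.     0.008] turn/30deg: [ 0.001 -0.     0.   ]
[-0.00655919  0.07906528 -0.00912904]
```

```bash
python3 -m inch '[[-1,[0,0,-0.1],[0,0,0]],[-1,[0,0,-0.25],[0,0,0]],[-1,[0,0,-0.4],[0,0,0]],[-1,[0,0,-0.6],[0,0,0]],[-1,[0,0,-0.8],[0,0,0]],[-1,[0,0,-1],[0,0,0]],[-1,[0,0,-1],[0,0,0]],[-1,[0,0,-1],[0,0,0]]]'; python3 -m inch '[[-1,[0,0,-0.3],[0,0,0]],[-1,[0,0,-0.6],[0,0,0]],[-1,[0,0,-0.9],[0,0,0]],[-1,[0,0,-0.9],[0,0,0]],[-1,[0,0,-0.9],[0,0,0]],[-1,[0,0,-0.9],[0,0,0]],[-1,[0,0,-0.9],[0,0,0]],[-1,[0,0,-0.9],[0,0,0]]]'; cat >> g.py <<'E'
Lb=np.array([.6127,.0146,.1255]);n=np.array([-.5509,.1596,.8192])
_d=down(-32.5);_z=_d.apply([0,0,1]);_a=np.cross(_z,-n);_a/=np.linalg.norm(_a)
scan=R.from_rotvec(_a*np.arccos(-n@_z))*_d
E
python3 -c "
from g import *
go(Lb+.25*n,scan);print(bot.get_obs()['wrist_torque'])"
```

```text
t: 12.3
eef_pos: [0.4464, -0.1935, 0.2521]
tcp_rot: [0.96, -0.28, -0.0, -0.0]
ft_force: [-0.6, 0.1, -2.3]
grip_width: 0.0276
gripper_force: 25.0
t: 13.3
eef_pos: [0.4467, -0.1937, 0.3423]
tcp_rot: [0.96, -0.28, -0.0, -0.0]
ft_force: [0.7, 0.3, -1.1]
grip_width: 0.0281
gripper_force: 25.0
t 13.3 pos [ 0.4467 -0.1937  0.3423] q [-0.57  0.21  1.4  -0.    1.54  1.57] w 0.0281 F [ 0.7  0.3 -1.1]
 shift/0.1: [-1.095 -2.245  0.121] turn/30deg: [ 0.328  1.121 -0.   ]
[ 0.06025789 -0.0467688   0.0343807 ]
```

```bash
python3 -m inch '[[-1,[-0.1,-0.2,0],[0.03,0.1,0]],[-1,[-0.2,-0.4,0],[0.06,0.2,0]],[-1,[-0.3,-0.6,0],[0.09,0.3,0]],[-1,[-0.4,-0.8,0],[0.12,0.4,0]],[-1,[-0.5,-1,0],[0.15,0.5,0]],[-1,[-0.5,-1,0],[0.15,0.5,0]],[-1,[-0.5,-1,0],[0.15,0.5,0]],[-1,[-0.5,-1,0],[0.15,0.5,0]]]';python3 -c "
from g import *
go(Lb+.25*n,scan)"
```

```text
t: 14.3
eef_pos: [0.4586, -0.0834, 0.3426]
tcp_rot: [0.951, -0.278, 0.136, -0.001]
ft_force: [-0.1, 0.4, -1.1]
grip_width: 0.0283
gripper_force: 25.0
t 14.3 pos [ 0.4586 -0.0834  0.3426] q [-0.36 -0.    1.66  0.02  1.21  1.77] w 0.0283 F [-0.1  0.4 -1.1]
 shift/0.1: [-0.628 -1.243  0.059] turn/30deg: [ 0.18   0.62  -0.002]
```

```bash
python3 -m inch '[[-1,[-0.1,-0.2,0],[0.03,0.1,0]],[-1,[-0.2,-0.4,0],[0.06,0.2,0]],[-1,[-0.3,-0.6,0],[0.09,0.3,0]],[-1,[-0.4,-0.8,0],[0.12,0.4,0]],[-1,[-0.5,-1,0],[0.15,0.5,0]],[-1,[-0.5,-1,0],[0.18,0.62,0]],[-1,[-0.5,-1,0],[0.18,0.62,0]],[-1,[-0.5,-1,0],[0.18,0.62,0]]]';python3 -c "
from g import *
go(Lb+.17*n,scan)"
```

```text
t: 15.3
eef_pos: [0.471, 0.0279, 0.3378]
tcp_rot: [0.915, -0.268, 0.301, -0.001]
ft_force: [-0.4, -0.3, -1.1]
grip_width: 0.0278
gripper_force: 25.0
t 15.3 pos [0.471  0.0279 0.3378] q [ 0.01 -0.13  1.91 -0.24  0.78  2.27] w 0.0278 F [-0.4 -0.3 -1.1]
 shift/0.1: [-0.144 -0.235  0.841] turn/30deg: [ 0.     0.    -0.003]
```

```bash
python3 -m inch '[[-1,[-0.05,-0.08,0.15],[0,0,0]],[-1,[-0.1,-0.15,0.3],[0,0,0]],[-1,[-0.14,-0.23,0.45],[0,0,0]],[-1,[-0.14,-0.23,0.6],[0,0,0]],[-1,[-0.14,-0.23,0.75],[0,0,0]],[-1,[-0.14,-0.23,0.84],[0,0,0]],[-1,[-0.14,-0.23,0.84],[0,0,0]],[-1,[-0.14,-0.23,0.84],[0,0,0]]]';python3 - <<'E'
from g import *
from h import *
go(Lb+.17*n,scan)
o=bot.get_obs();r=R.from_quat(o["tcp_rot"]);X=[o["eef_pos"]+r.apply([0,0,d]) for d in(.035,.12,.17)]
im=np.zeros((600,800,3),np.uint8)
for c,(x0,y0),k in(("side",(270,160),0),("top",(235,160),400)):
    s=bot.snapshot(c);cv2.imwrite(f"pics/{c}3.png",s)
    a=cv2.resize(s[y0:y0+90,x0:x0+60],(400,600),interpolation=2);v=((proj(c,X)-[x0,y0]+.5)*400/60);print(c,proj(c,X).round(1).tolist())
    for p in v:cv2.drawMarker(a,tuple(int(i) for i in p),(255,0,255),0,12,1)
    im[:,k:k+400]=a
cv2.imwrite("pics/scan.png",im)
E
```

```text
t: 16.3
eef_pos: [0.5188, 0.0415, 0.2652]
tcp_rot: [0.915, -0.267, 0.301, -0.001]
ft_force: [0.4, 0.3, -0.6]
grip_width: 0.0278
gripper_force: 25.0
t 16.3 pos [0.5188 0.0415 0.2652] q [ 0.05  0.05  1.96 -0.35  0.57  2.42] w 0.0278 F [ 0.4  0.3 -0.6]
 shift/0.1: [-0.002 -0.002  0.005] turn/30deg: [-0.002 -0.002 -0.002]
side [[291.7, 171.2], [309.0, 192.2], [318.6, 204.0]]
top [[265.2, 205.5], [271.4, 193.8], [274.7, 187.5]]
```

View pics/scan.png

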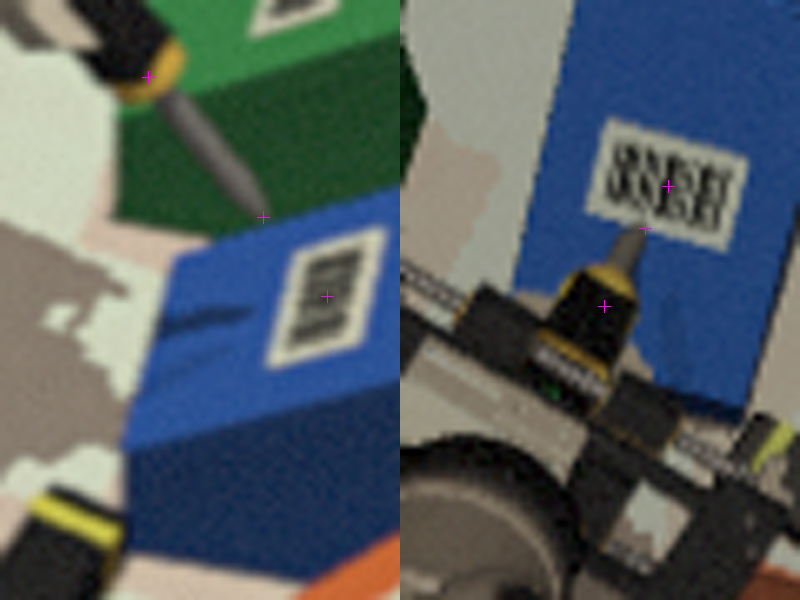

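The nose sits where predicted (side px ~(309,192)). The aim cross lands on the label's middle in both views: side (319,204), top (275,187.5). I hold still.

```bash
for i in 1; do python3 -m inch '[[-1,[0,0,0],[0,0,0]],[-1,[0,0,0],[0,0,0]],[-1,[0,0,0],[0,0,0]],[-1,[0,0,0],[0,0,0]],[-1,[0,0,0],[0,0,0]],[-1,[0,0,0],[0,0,0]],[-1,[0,0,0],[0,0,0]],[-1,[0,0,0],[0,0,0]]]';done; python3 -m inch '[[-1,[0,0,0],[0,0,0]],[-1,[0,0,0],[0,0,0]],[-1,[0,0,0],[0,0,0]],[-1,[0,0,0],[0,0,0]],[-1,[0,0,0],[0,0,0]],[-1,[0,0,0],[0,0,0]],[-1,[0,0,0],[0,0,0]],[-1,[0,0,0],[0,0,0]]]'; python3 -m inch '[[-1,[0,0,0],[0,0,0]],[-1,[0,0,0],[0,0,0]],[-1,[0,0,-0.15],[0,0,0]],[-1,[0,0,-0.3],[0,0,0]],[-1,[0,0,-0.5],[0,0,0]],[-1,[0,0,-0.7],[0,0,0]],[-1,[0,0,-0.9],[0,0,0]],[-1,[0,0,-0.9],[0,0,0]]]'; python3 -c "
from g import *
go([.4468,-.1939,.345],down(-32.5))"
```

```text
t: 17.4
eef_pos: [0.5187, 0.0416, 0.2648]
tcp_rot: [0.915, -0.267, 0.301, -0.001]
ft_force: [0.1, -0.2, -1.1]
grip_width: 0.0279
gripper_force: 25.0
t: 18.4
eef_pos: [0.5187, 0.0416, 0.2648]
tcp_rot: [0.915, -0.267, 0.301, -0.001]
ft_force: [0.4, -0.6, -1.0]
grip_width: 0.0278
gripper_force: 25.0
t: 19.4
eef_pos: [0.469, 0.0565, 0.3409]
tcp_rot: [0.915, -0.267, 0.303, -0.002]
ft_force: [-1.1, -0.0, -1.6]
grip_width: 0.0284
gripper_force: 25.0
t 19.4 pos [0.469  0.0565 0.3409] q [ 0.1  -0.12  1.9  -0.3   0.8   2.39] w 0.0284 F [-1.1 -0.  -1.6]
 shift/0.1: [1.098 2.249 0.24 ] turn/30deg: [-0.336 -1.127 -0.   ]
```

```bash
python3 -m inch '[[-1,[0.1,0.2,0.02],[-0.03,-0.1,0]],[-1,[0.2,0.4,0.04],[-0.06,-0.2,0]],[-1,[0.3,0.6,0.06],[-0.1,-0.33,0]],[-1,[0.4,0.8,0.08],[-0.13,-0.45,0]],[-1,[0.5,1,0.1],[-0.16,-0.56,0]],[-1,[0.5,1,0.1],[-0.16,-0.56,0]],[-1,[0.5,1,0.1],[-0.16,-0.56,0]],[-1,[0.5,1,0.1],[-0.16,-0.56,0]]]'; python3 -c "
from g import *
go([.4468,-.1939,.345],down(-32.5))"
```

```text
t: 20.4
eef_pos: [0.4592, -0.055, 0.3414]
tcp_rot: [0.949, -0.276, 0.153, -0.002]
ft_force: [-0.1, 0.0, -1.8]
grip_width: 0.0274
gripper_force: 25.0
t 20.4 pos [ 0.4592 -0.055   0.3414] q [-0.29 -0.03  1.7   0.01  1.16  1.85] w 0.0274 F [-0.1  0.  -1.8]
 shift/0.1: [0.639 1.24  0.042] turn/30deg: [-0.17  -0.56   0.003]
```

```bash
python3 -m inch '[[-1,[0.1,0.2,0],[-0.03,-0.1,0]],[-1,[0.2,0.4,0],[-0.06,-0.2,0]],[-1,[0.3,0.6,0],[-0.1,-0.33,0]],[-1,[0.4,0.8,0],[-0.13,-0.45,0]],[-1,[0.5,1,0],[-0.17,-0.56,0]],[-1,[0.6,1,0],[-0.17,-0.56,0]],[-1,[0.6,1,0],[-0.17,-0.56,0]],[-1,[0.6,1,0],[-0.17,-0.56,0]]]'; python3 -c "
from g import *
go([.4468,-.1939,.29],down(-32.5))"
```

```text
t: 21.4
eef_pos: [0.4551, -0.171, 0.3504]
tcp_rot: [0.96, -0.279, 0.0, 0.0]
ft_force: [0.2, 0.5, -1.6]
grip_width: 0.0276
gripper_force: 25.0
t 21.4 pos [ 0.4551 -0.171   0.3504] q [-0.52  0.2   1.38  0.    1.56  1.62] w 0.0276 F [ 0.2  0.5 -1.6]
 shift/0.1: [0.052 0.238 0.604] turn/30deg: [-0.    -0.002  0.003]
```

```bash
python3 -m inch '[[-1,[0.03,0.12,0],[0,0,0]],[-1,[0.05,0.24,0],[0,0,0]],[-1,[0.05,0.24,0.2],[0,0,0]],[-1,[0.05,0.24,0.4],[0,0,0]],[-1,[0.05,0.24,0.6],[0,0,0]],[-1,[0.05,0.24,0.8],[0,0,0]],[-1,[0.05,0.24,0.8],[0,0,0]],[-1,[0.05,0.24,0.8],[0,0,0]]]'; python3 -c "
from g import *
go([.4468,-.1939,.154],down(-32.5))"
```

```text
t: 22.4
eef_pos: [0.4467, -0.1956, 0.271]
tcp_rot: [0.96, -0.28, 0.001, 0.0]
ft_force: [0.7, 0.7, -0.8]
grip_width: 0.0278
gripper_force: 25.0
t 22.4 pos [ 0.4467 -0.1956  0.271 ] q [-0.57  0.24  1.54 -0.    1.36  1.57] w 0.0278 F [ 0.7  0.7 -0.8]
 shift/0.1: [-0.01  -0.015  1.17 ] turn/30deg: [ 0.    -0.003 -0.   ]
```

```bash
python3 -m inch '[[-1,[-0.01,-0.015,0],[0,0,0]],[-1,[-0.01,-0.015,0.1],[0,0,0]],[-1,[-0.01,-0.015,0.2],[0,0,0]],[-1,[-0.01,-0.015,0.3],[0,0,0]],[-1,[-0.01,-0.015,0.4],[0,0,0]],[-1,[-0.01,-0.015,0.5],[0,0,0]],[-1,[-0.01,-0.015,0.6],[0,0,0]],[-1,[-0.01,-0.015,0.6],[0,0,0]]]'; python3 -c "
from g import *
go([.4468,-.1939,.154],down(-32.5))"
```

```text
t: 23.4
eef_pos: [0.4461, -0.193, 0.2093]
tcp_rot: [0.96, -0.28, -0.001, -0.0]
ft_force: [-0.2, 0.5, -1.3]
grip_width: 0.0281
gripper_force: 25.0
t 23.4 pos [ 0.4461 -0.193   0.2093] q [-0.57  0.29  1.65 -0.    1.2   1.57] w 0.0281 F [-0.2  0.5 -1.3]
 shift/0.1: [0.012 0.003 0.553] turn/30deg: [0.001 0.003 0.001]
```

Nose is in the eyelet with no side load; I lower the rest of the way.

```bash
python3 -m inch '[[-1,[0,0,0.1],[0,0,0]],[-1,[0,0,0.2],[0,0,0]],[-1,[0,0,0.3],[0,0,0]],[-1,[0,0,0.4],[0,0,0]],[-1,[0,0,0.46],[0,0,0]],[-1,[0,0,0.51],[0,0,0]],[-1,[0,0,0.54],[0,0,0]],[-1,[0,0,0.54],[0,0,0]]]'; python3 -c "
from g import *
go([.4468,-.1939,.153],down(-32.5))"
```

```text
t: 24.4
eef_pos: [0.4465, -0.1932, 0.1561]
tcp_rot: [0.96, -0.28, -0.0, 0.0]
ft_force: [-0.2, 0.4, -0.6]
grip_width: 0.0283
gripper_force: 25.0
t 24.4 pos [ 0.4465 -0.1932  0.1561] q [-0.57  0.35  1.73 -0.    1.06  1.57] w 0.0283 F [-0.2  0.4 -0.6]
 shift/0.1: [0.007 0.004 0.031] turn/30deg: [ 0. -0.  0.]
```

```bash
python3 -m inch '[[-1,[0,0,0.01],[0,0,0]],[-1,[0,0,0.015],[0,0,0]],[-1,[0,0,0.02],[0,0,0]],[-1,[0,0,0.025],[0,0,0]],[-1,[0,0,0.03],[0,0,0]],[-1,[0,0,0.03],[0,0,0]],[-1,[0,0,0.03],[0,0,0]],[-1,[0,0,0.03],[0,0,0]]]'; python3 -c "
from g import *
go([.4468,-.1939,.153],down(-32.5))"
```

```text
t: 25.4
eef_pos: [0.4465, -0.1932, 0.1532]
tcp_rot: [0.96, -0.28, 0.0, 0.0]
ft_force: [-0.3, 0.2, -0.8]
grip_width: 0.0278
gripper_force: 25.0
t 25.4 pos [ 0.4465 -0.1932  0.1532] q [-0.57  0.35  1.74 -0.    1.06  1.57] w 0.0278 F [-0.3  0.2 -0.8]
 shift/0.1: [0.006 0.004 0.002] turn/30deg: [ 0. -0.  0.]
```

```bash
python3 -m inch '[[-1,[0,0,0.003],[0,0,0]],[-1,[0,0,0.006],[0,0,0]],[-1,[0,0,0.009],[0,0,0]],[-1,[0,0,0.01],[0,0,0]],[-1,[0,0,0.01],[0,0,0]],[-1,[0,0,0.01],[0,0,0]],[-1,[0,0,0.01],[0,0,0]],[-1,[0,0,0.01],[0,0,0]]]'
```

```text
t: 26.4
eef_pos: [0.4465, -0.1932, 0.1527]
tcp_rot: [0.96, -0.28, 0.0, 0.0]
ft_force: [-2.0, 1.5, 5.6]
grip_width: 0.0276
gripper_force: 25.0
```

Contact: 5.6 N up, so the collar rests on the arm. I release gently and retreat straight up.

```bash
python3 -m inch '[[-0.35,[0,0,0],[0,0,0]],[-0.3,[0,0,0],[0,0,0]],[-0.2,[0,0,0],[0,0,0]],[0,[0,0,0],[0,0,0]],[0.3,[0,0,0],[0,0,0]],[0.6,[0,0,0],[0,0,0]],[1,[0,0,0],[0,0,0]],[1,[0,0,0],[0,0,0]]]'; python3 -m inch '[[1,[0,0,0],[0,0,0]],[1,[0,0,-0.1],[0,0,0]],[1,[0,0,-0.3],[0,0,0]],[1,[0,0,-0.5],[0,0,0]],[1,[0,0,-0.7],[0,0,0]],[1,[0,0,-1],[0,0,0]],[1,[0,0,-1],[0,0,0]],[1,[0,0,-1],[0,0,0]]]'; python3 -m inch '[[1,[0,0,-0.4],[0,0,0]],[1,[0,0,-0.8],[0,0,0]],[1,[0,0.2,-0.8],[0,0,0]],[1,[0,0.5,-0.8],[0,0,0]],[1,[0,0.8,-0.8],[0,0,0]],[1,[0,1,-0.8],[0,0,0]],[1,[0,1,-0.8],[0,0,0]],[1,[0,1,-0.8],[0,0,0]]]'; python3 -m inch '[[1,[0,0.3,0],[0,0,0]],[1,[0,0.6,0],[0,0,0]],[1,[0,0.9,0],[0,0,0]],[1,[0,1,0],[0,0,0]],[1,[0,1,0],[0,0,0]],[1,[0,1,0],[0,0,0]],[1,[0,1,0],[0,0,0]],[1,[0,1,0],[0,0,0]]]'; python3 - <<'E'
from h import *
I={}
for c in P:I[c]=bot.snapshot(c);cv2.imwrite(f"pics/{c}4.png",I[c])
def dot(im,u):
    x,y=u;w=4;p=im[y-w:y+w+1,x-w:x+w+1].astype(float);g=np.clip(p[...,1]-p[...,2]-25,0,None)
    yy,xx=np.mgrid[y-w:y+w+1,x-w:x+w+1];return [(g*xx).sum()/g.sum(),(g*yy).sum()/g.sum()],g.sum()
a,b=dot(I["side"],(259,250)),dot(I["top"],(351,242));print(a,b,tri(a[0],b[0]))
for c in P:
    d=np.abs(I[c].astype(int)-cv2.imread(f"pics/{c}2.png")).max(2);m=(d>45).astype(np.uint8)
    n,l,st,ce=cv2.connectedComponentsWithStats(m);print(c,[s.tolist() for s in st[1:] if s[4]>15])
E
```

```text
t: 27.4
eef_pos: [0.4465, -0.1932, 0.1522]
tcp_rot: [0.96, -0.28, 0.0, 0.0]
ft_force: [-0.6, -0.4, 0.5]
grip_width: 0.0812
gripper_force: 0.0
t: 28.4
eef_pos: [0.4462, -0.193, 0.2519]
tcp_rot: [0.96, -0.28, -0.0, 0.0]
ft_force: [-0.2, 0.0, -0.3]
grip_width: 0.0919
gripper_force: 0.0
t: 29.4
eef_pos: [0.3929, -0.277, 0.3316]
tcp_rot: [0.96, -0.28, -0.0, -0.0]
ft_force: [0.1, -0.2, 0.5]
grip_width: 0.0919
gripper_force: 0.0
t: 30.4
eef_pos: [0.3394, -0.3614, 0.3323]
tcp_rot: [0.96, -0.279, 0.0, 0.0]
ft_force: [0.8, -0.3, -0.6]
grip_width: 0.0917
gripper_force: 0.0
([np.float64(258.71228070175437), np.float64(249.44035087719297)], np.float64(570.0)) ([np.float64(350.0094786729858), np.float64(241.9004739336493)], np.float64(211.0)) (array([ 0.44738633, -0.1914791 ,  0.20620271]), array([0.00060597]))
side [[119, 90, 25, 13, 42], [117, 97, 40, 20, 85], [178, 114, 10, 10, 36], [187, 125, 24, 12, 59], [165, 128, 21, 11, 52], [187, 136, 27, 24, 108], [173, 140, 13, 7, 24], [124, 146, 11, 4, 22], [136, 148, 32, 14, 79], [153, 164, 13, 15, 35], [147, 171, 8, 13, 22], [211, 180, 17, 8, 47], [142, 191, 19, 22, 50], [211, 194, 10, 14, 52], [213, 210, 28, 14, 80], [176, 239, 9, 8, 26], [187, 239, 15, 4, 20], [176, 251, 9, 9, 23], [194, 255, 20, 23, 61], [182, 258, 16, 7, 45], [195, 261, 18, 20, 35], [201, 263, 22, 20, 50], [190, 266, 8, 9, 20], [156, 268, 12, 7, 20], [178, 271, 12, 6, 23], [186, 302, 10, 3, 18]]
top [[349, 241, 9, 11, 16]]
```

```bash
python3 - <<'E'
from h import *
def al(c,box):
    x0,y0,x1,y1=box
    A=cv2.imread(f"pics/{c}2.png",0)[y0:y1,x0:x1].astype(np.float32);B=cv2.imread(f"pics/{c}4.png",0)[y0:y1,x0:x1].astype(np.float32)
    W=np.eye(2,3,dtype=np.float32);cc,W=cv2.findTransformECC(A,B,W,cv2.MOTION_TRANSLATION,(3,200,1e-6),None,3);return W[:,2].round(2),round(cc,3)
print("side top part",al("side",(250,244,269,258)),"bottom",al("side",(250,264,269,279)))
print("top view top part",al("top",(343,234,360,250)),"bottom/collar",al("top",(338,240,352,255)))
p=proj("top",[[.447,-.194,.208],[.447,-.194,.118]]);print(p.round(1))
for c in P:
    im=bot.snapshot(c)
    for r in bot.cut_out(c,"scanner"):
        ys,xs=np.nonzero(r["pixels"]);print(c,np.round(r["position"],1),xs.min(),xs.max(),ys.min(),ys.max())
E
```

```text
side top part (array([ 0.37, -0.37], dtype=float32), 0.931) bottom (array([ 0.17, -0.69], dtype=float32), 0.99)
top view top part (array([-0.7 , -0.25], dtype=float32), 0.965) bottom/collar (array([-0.63, -0.32], dtype=float32), 0.97)
[[351.1 242.1]
 [347.2 246. ]]
side [183.8 347.9] 150 245 331 361
side [272.9 248.8] 238 289 233 300
side [259.7 260.1] 252 267 246 288
side [226.3 152.1] 220 233 141 186
top [349.9 244.8] 342 355 237 251
top [310.  240.9] 282 354 222 271
```

Top and bottom of the scanner shifted equally (under 2 mm, within the eyelet's play), so it is not tilted and the collar sits flat. I hand in.

```bash
python3 -c "
from workcell import bot
print(bot.sign_off())"
```

```text
the job is handed in; nothing more can be done
None
```

The scanner was held still about 2 s at the middle of the blue label, square to it, nose about 5 cm off, then returned to the eyelet with its collar flat and released (about 31 s); two unlisted look-alike wands toppled early in the run, with the gripper well above them and no contact force seen.

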